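Unfold the drying stand and lean the washed paddle board on it

ROBOT

A 6-joint arm with a two-finger parallel gripper is mounted at the origin on a cart in front of the work surface, level with it; the furniture and walls round the work are solid. World frame = base frame: x ahead of the robot, y to its left, z up, the work surface at z = 0. Lengths are in m, angles in rad, forces in N, time in s.
With the tool pointing down it reaches from about 0.375 to 0.9 m from the base axis. Payload 3.1 kg.
Tool frame: the origin (TCP) lies between the finger pads; the fingertips stand 8 mm ahead of it and the grasp point (between the pads) lies 11 mm behind it; z points along the fingers, y is the line along which they close (so a half turn about z gives the same grasp; the last joint's range is limited). The gripper opens to 87 mm and grips with 3 to 60 N. Pads are 19 mm wide; open, the fingers measure 117 mm over their backs; the gripper's body (75 mm by 190 mm) begins 51 mm behind the grasp point.
Start: joints at [-1.452, 0.527, 1.433, -0, 1.181, -0.178], TCP at [0.183, -0.597, 0.231] pointing down, gripper open.
Joint ranges: [-3.08, 3.08], [-0.75, 2.2], [0.22, 2.44], [-1.43, 4.57], [0, 2.65], [-2.85, 2.85]. Speed limits (rad/s): [2.79, 2.79, 3.14, 3.14, 3.14, 3.14].

INTERFACE

Orientations are given as a unit quaternion [x, y, z, w].
In Python, from rig import robot, vision, job gives the robot as it stands.
- The arm moves only by the shell command python3 -m handwheel 'ROWS' [OPENING] [FORCE]. ROWS is JSON, a list of rows, each a list of 4 numbers: the shift along the tool's x, y, z as a fraction of full scale, then the turn about the tool's z as a fraction of full scale. A call has 1 to 20 rows; each row is the pose to reach, as a shift and turn from the pose commanded when the call began, along the tool's axes at that moment, turning the shorter way round; what a row does not reach only later rows make up. Full scale, the value 1, is 300 mm for a shift and 2 pi rad for a turn. A row lasts 1/12 s, in which the tool goes at most 41.7 mm and 7.16 degrees, less where a joint would pass 70% of its speed; a pose out of reach is approached as far as the arm can. A call with a number of a shift or a turn outside -1 to 1 is refused whole. A call with a gripper value outside its range is refused whole. OPENING is the opening in per cent of the stroke, from 0 (shut) to 100 (fully open), set as the call begins (- or left out, the last holds). The fingers move at their own pace and stop on an object; FORCE is the grip in N (left out, the last holds). Time passes only in rows, so rows that repeat a pose let the fingers close. It gives the time, the measured TCP pose, the force, the opening and the grip force at its end, in the units of the state.
- robot.get_obs(): the state, without advancing time (a new reading comes with each control period).
- vision.camera(name): name is "side" or "top"; returns a dict with "frame" (384x512x3 uint8, red, green, blue), "K" (3x3 intrinsics, pixels), "k1" (the pictures are not rectified: a ray, as slopes to the right and down, at radius r is drawn at 1 + k1 r^2 times it, then the intrinsics apply), "cam_to_world" (4x4, takes a point from camera to world coordinates). Camera axes: x right, y down, z forward; pixel columns grow to the right and rows downward; lengths in m; the calibration is good to about 2 mm. A picture is of the moment at which its call begins. There is no depth.
- job.hand_in(): hands the job in; it is judged then, once.
Trained networks look in the newest picture that a camera, given by its name, has taken for a name from the list of things; names that differ only in an ending like _2 or _b are one class to them, and where a whole thing is asked for, a point or a joint stands for the part that bears it (a point fixed in the world has none). Each returns a list of dicts, best first, with "conf" (0 to 1); they miss things now and then, are a little off and sometimes report something else, mostly with a low value. They report only what shows in the picture. A call takes as long as a camera call.
- vision.look_for(camera, label): "point" ([row, column] in pixels, amid what is visible of it).
- vision.outline_of(camera, label): "mask" (384x512 bool, what is visible of it) and "point" ([row, column] in pixels, amid what is visible of it).
The state is a dict: "time": time; "q": joint angles; "joint_velocities": joint speeds; "joint_torque": joint torques, N m; "position": TCP position; "tool_rot": TCP orientation; "ft_force": force on the tool from outside, world axes, zero at the start; "moment": the same for the moment, N m; "grip_width": finger opening in m; "grip_force": force on a finger pad.
Only numpy, scipy, OpenCV 4.12 (cv2) and the standard library are available. Lean on these libraries where they do the work, as an engineer would, in place of code of your own. Each camera call takes 0.05 s, during which the arm holds its last target. There are 200 camera calls.

TASK

Set the washed paddle board up to dry on the folding wire stand beside the sink: raise the stand's folded back all the way to its stop, then lean the board on it with its handle up, its foot in the channel behind the lip and its face against the top rail, square and about in the middle, and let go. Set the board down gently instead of dropping it in, do not tip the stand or shove it along the worktop, and leave the other things where they are.

Things in the scene. Friction and masses are not known exactly. Their poses are not given: they have to be found in the camera images.
- paddle_board: Wooden paddle board, lying flat at the start: blade 170 long (x) x 140 wide (y), then a straight handle 34 wide from x = +85 to its rounded end at x = +190 mm, with a 14 mm hole at x = +173; all 16 thick (z). About 0.3 kg (varies), centre of mass at x = +15. Origin under the middle of the blade; x points along the board to the handle, z out of the upper face
- board_foot (a point): Middle of the board's foot, the straight end of the blade opposite the handle, at half thickness (220 mm from board_grip). Axes as the board's
- board_grip (a point): Middle of the handle, at half thickness (board x = +135 mm); clear for fingers on both sides (y) from x = +95 to +150. The board can turn in the grip about the line between the finger pads: tipped up on its foot in a light grip (about 7 N) and lifted, it hangs foot down within some 10 degrees of plumb; a grip of 40 N keeps its angle. Axes as the board's
- stand: Loose folding stand of 8 mm steel wire on rubber feet, 208 wide (y), from x = -89 to +116 mm, 1.7 kg. Origin on the worktop below the hinge axis; x points to its rear (roughly away from the robot), z up. In front of the hinge a rubber-lined ledge, its top 20 mm up; in front of that a 6 mm lip wire along y, centre x = -36, z = 36
- stand_back (a joint): Hinge angle of the stand's back frame in rad. The axis runs along the stand's y, 48 mm above the worktop over the stand's origin. 0: folded down forwards over the lip, 4 degrees above level; 1.85: at its stop, leaning back 20 degrees from vertical. The hinge is stiff (0.15 N m friction) and stays where it is left
- stand_rail (a point): Middle of the back frame's top rail, 150 mm from the hinge axis: a bar along the stand's y with a 60 mm long, 11 mm thick rubber sleeve here, to grip or push the frame by; the frame's 4 mm upright wires are 44 mm to either side of it
- stand_channel (a point): Middle of the channel floor, on the ledge, where the board's foot goes; the channel is 29 mm wide between the lip wire (stand x = -33, its top 39 mm above the worktop) and the hinge bar (x = -4, 8 mm thick, its top 52 mm up), and 180 long. Axes as the stand's
- glass: Clear drinking glass, 81 across, 93 high; origin under its middle. To be left alone
- espresso_cup: Small patterned cup, 60 across and 52 high; origin under its middle. To be left alone
- honey_jar: Jar with a lid, 71 across, 110 high; origin under its middle. To be left alone
- fork: Table fork, 193 x 26 x 15, lying on the worktop. To be left alone
- peeler: Peeler, 170 x 25 x 18, lying on the worktop. To be left alone
- wooden_spoon: Wooden spoon, 316 x 54 x 14, lying on the worktop. To be left alone

How it is judged:
On the way:
1. the stand's back is raised to its stop (value of joint stand_back above 1.78 rad), for 0.2 s.
At the end, for the whole second after the job is handed in: The back is at its stop (above 1.78 rad) and the stand flat; the board, released and at rest, leans 15 to 27 degrees from vertical, handle up, its foot on the ledge in the channel (not on the lip), within 30 mm of the stand's middle and square to it within 8 degrees (value of joint stand_back above 1.78 rad and angle between paddle_board's own x axis and vertical between 0.26 and 0.47 rad and angle between the y axis of paddle_board and the y axis of stand, either way round below 0.14 rad and x of board_foot in the frame of stand between -0.036 and -0.008 m and y of board_foot in the frame of stand between -0.03 and 0.03 m and z of board_foot in the frame of stand below 0.03 m and angle between stand's own z axis and vertical below 0.05 rad and contact force between paddle_board and stand above 0.5 N and linear speed of paddle_board below 0.02 m/s); the robot touches nothing.
It fails at once if the stand is tipped by more than 10 degrees (angle between stand's own z axis and vertical above 0.175 rad).
It fails at once if the stand is shoved more than 50 mm (distance of stand from where it was at the start of the episode above 0.05 m).
It fails at once if the board is dropped or thrown into the stand (faster than 0.4 m/s with its foot within 25 mm of the channel floor) (z of board_foot in the frame of stand below 0.053 m and horizontal distance between board_foot and stand_channel below 0.03 m and linear speed of paddle_board above 0.4 m/s).
It fails at once if one of the other things is moved more than 30 mm (distance of any of glass, espresso_cup, honey_jar, fork, peeler, wooden_spoon from where it was at the start of the episode above 0.03 m).
It also fails if it takes over 64 s, if anything falls off the work surface, if the arm or the gripper's body presses on something with over 40 N, if the wrist force passes 120 N, or if a joint passes its speed limit or range.

## Working session

There is one attempt and no reset: what is moved stays moved. The work goes in short steps, Python scripts to look and compute and a shell command to move; the robot and the scene stay as the last step left them, time stands still between calls to the robot, and variables do not carry over. Pictures are saved under pics/ and viewed, at most 10 in all, crops included, and the job is handed in when it is done.

```bash
ls; mkdir -p pics
cat > h.py <<'E'
import numpy as np, cv2
from rig import robot, vision, job
def cam(n):
    c=vision.camera(n); return c
def ray(c,rc):
    K=c["K"];k1=c["k1"]
    d=np.array([(rc[1]-K[0][2])/K[0][0],(rc[0]-K[1][2])/K[1][1]])
    u=d.copy()
    for _ in range(20): u=d/(1+k1*(u@u))
    T=np.array(c["cam_to_world"]); return T[:3,3],T[:3,:3]@np.r_[u,1]
def at_z(c,rc,z):
    o,d=ray(c,rc); return o+d*(z-o[2])/d[2]
def proj(c,p):
    T=np.array(c["cam_to_world"]); q=T[:3,:3].T@(np.array(p)-T[:3,3]); u=q[:2]/q[2]; u=u*(1+c["k1"]*(u@u))
    K=c["K"]; return [K[1][1]*u[1]+K[1][2],K[0][0]*u[0]+K[0][2]]
def tri(c1,p1,c2,p2):
    o1,d1=ray(c1,p1);o2,d2=ray(c2,p2)
    A=np.c_[d1,-d2];s=np.linalg.lstsq(A,o2-o1,rcond=None)[0]
    a,b=o1+s[0]*d1,o2+s[1]*d2; return (a+b)/2,np.linalg.norm(a-b)
def save(c,n): cv2.imwrite("pics/"+n+".png",cv2.cvtColor(c["frame"],cv2.COLOR_RGB2BGR))
E
python3 - <<'E'
from h import *
import json
np.set_printoptions(precision=3,suppress=True)
C={n:cam(n) for n in("top","side")}
for n in C:
    save(C[n],n+"0"); print(n,np.array(C[n]["cam_to_world"]),C[n]["K"][0][0],C[n]["k1"])
for l in ["paddle_board","board_foot","board_grip","stand","stand_rail","stand_channel","glass","espresso_cup","honey_jar","fork","peeler","wooden_spoon"]:
    for n in C:
        for r in vision.look_for(n,l)[:2]: print(l,n,np.round(r["point"],1),round(r["conf"],2), at_z(C[n],r["point"],0.01))
a=np.vstack([C[n]["frame"] for n in C])
print(robot.get_obs())
E
```

```text
pics
top [[ 0.071 -0.974  0.216  0.31 ]
 [-0.997 -0.07   0.013  0.199]
 [ 0.002 -0.216 -0.976  1.232]
 [ 0.     0.     0.     1.   ]] 391.0558939005982 -0.11224437007747594
side [[-0.894 -0.26   0.366  0.157]
 [-0.449  0.492 -0.746  1.053]
 [ 0.014 -0.831 -0.556  0.723]
 [ 0.     0.     0.     1.   ]] 367.5310360312445 0.006014637304193587
paddle_board top [229.8 233.6] 0.64 [0.46  0.264 0.01 ]
paddle_board side [237.6 287.4] 0.8 [0.453 0.257 0.01 ]
board_foot top [230.1 232.5] 0.61 [0.459 0.267 0.01 ]
board_foot side [237.2 284.6] 0.82 [0.461 0.259 0.01 ]
board_grip top [227.7 234.4] 0.87 [0.467 0.262 0.01 ]
board_grip top [134.9 228.6] 0.56 [0.774 0.306 0.01 ]
board_grip side [235.7 286.3] 0.74 [0.46  0.251 0.01 ]
stand top [205.7 340.7] 0.91 [ 0.561 -0.072  0.01 ]
stand side [177.8 294.6] 0.9 [ 0.566 -0.076  0.01 ]
stand side [163.3 313.1] 0.7 [ 0.543 -0.217  0.01 ]
stand_rail top [221.  345.3] 0.82 [ 0.513 -0.088  0.01 ]
stand_rail side [166.  328.2] 0.71 [ 0.482 -0.225  0.01 ]
stand_channel top [204.8 342.5] 0.9 [ 0.565 -0.077  0.01 ]
glass top [138.3 284.6] 0.6 [0.776 0.12  0.0
[... 420 characters left out ...]
8 0.004 0.01 ]
peeler top [230.8 278. ] 0.51 [0.467 0.124 0.01 ]
peeler side [214.5 300. ] 0.56 [0.462 0.132 0.01 ]
wooden_spoon top [191.6 142.4] 0.86 [0.562 0.568 0.01 ]
wooden_spoon side [299.9 210.8] 0.63 [0.527 0.561 0.01 ]
{'time': 1.3, 'q': array([-1.452,  0.527,  1.433, -0.   ,  1.181, -0.179]), 'joint_velocities': array([-0.001, -0.   ,  0.002,  0.001,  0.002,  0.001]), 'joint_torque': array([ -0.001, -44.003, -17.699,   0.063,   0.05 ,  -0.   ]), 'position': array([ 0.183, -0.597,  0.231]), 'tool_rot': array([ 0.989,  0.148, -0.   ,  0.   ]), 'ft_force': array([ 0.261, -0.161, -0.822]), 'moment': array([ 0.005, -0.021, -0.013]), 'grip_force': 0.0, 'grip_width': 0.08685277519406934}
```

View pics/top0.png

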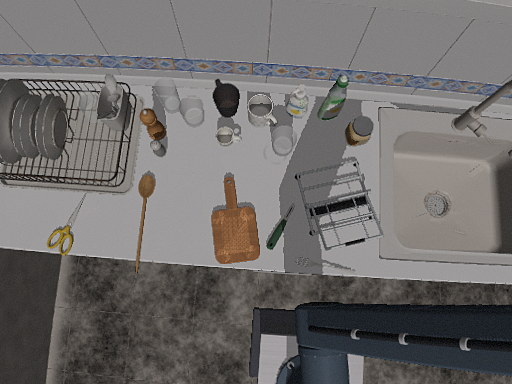

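View pics/side0.png

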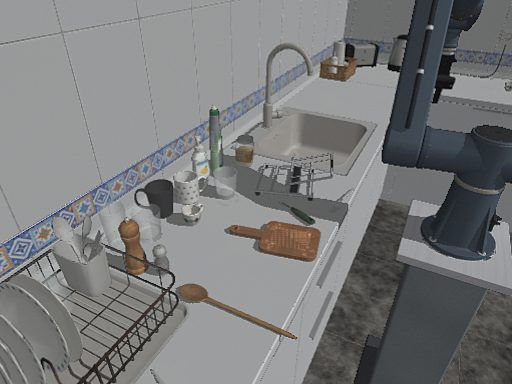

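The top view shows the board (blade about (235,235), handle tip (228,177)), with the handle pointing away from the robot. The stand's folded rail is near (355,241) and its ledge near (340,207). I'll crop closer on the stand and outline the board.

Run:
```python
from h import *
np.set_printoptions(precision=4,suppress=True)
C={n:cam(n) for n in("top","side")}
t=cv2.resize(C["top"]["frame"][150:260,285:395],(600,600),interpolation=cv2.INTER_CUBIC)
s=cv2.resize(C["side"]["frame"][140:220,245:345],(750,600),interpolation=cv2.INTER_CUBIC)
cv2.imwrite("pics/t1.png",t[:,:,::-1]);cv2.imwrite("pics/s1.png",s[:,:,::-1])
r=vision.outline_of("top","paddle_board")
for k in r[:2]: print(k["conf"],k["point"],k["mask"].sum())
m=r[0]["mask"]
cs,_=cv2.findContours(m.astype(np.uint8),cv2.RETR_EXTERNAL,cv2.CHAIN_APPROX_NONE)
c=max(cs,key=len)[:,0,:]
P=np.array([at_z(C["top"],[v,u],0.016)[:2] for u,v in c])
# fit model outline
from scipy.optimize import least_squares
from scipy.spatial import cKDTree
def seg(a,b,n=40): return np.linspace(a,b,n)
M=np.vstack([seg((-.085,-.07),(.085,-.07)),seg((-.085,.07),(.085,.07)),seg((-.085,-.07),(-.085,.07)),seg((.085,.017),(.085,.07)),seg((.085,-.017),(.085,-.07)),seg((.085,.017),(.175,.017)),seg((.085,-.017),(.175,-.017)),seg((.19,-.008),(.19,.008),5)])
def f(p):
    R=np.array([[np.cos(p[2]),-np.sin(p[2])],[np.sin(p[2]),np.cos(p[2])]])
    return cKDTree(M).query((P-p[:2])@R)[0]
s=least_squares(f,[.43,.26,.0],loss="soft_l1",f_scale=.004); p=s.x
print(p,np.median(f(p)))
d=np.array([np.cos(p[2]),np.sin(p[2])]);print("grip",p[:2]+.135*d,"foot",p[:2]-.085*d,"tip",p[:2]+.19*d)
print(P.min(0),P.max(0))
```

```text
0.62 [230.6, 231.7] 2674
0.19 [139.6, 281.9] 601
[0.4452 0.2583 0.1991] 0.002439923274166157
grip [0.5775 0.285 ] foot [0.3619 0.2415] tip [0.6314 0.2959]
[0.3544 0.1791] [0.6321 0.3379]
```

View pics/t1.png

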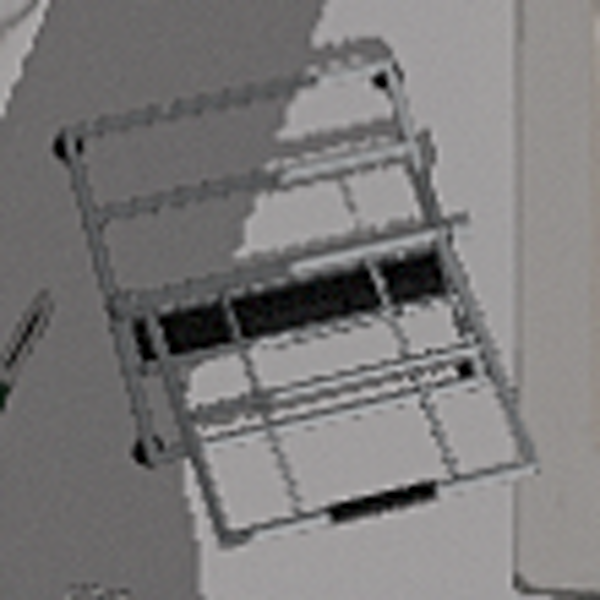

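View pics/s1.png

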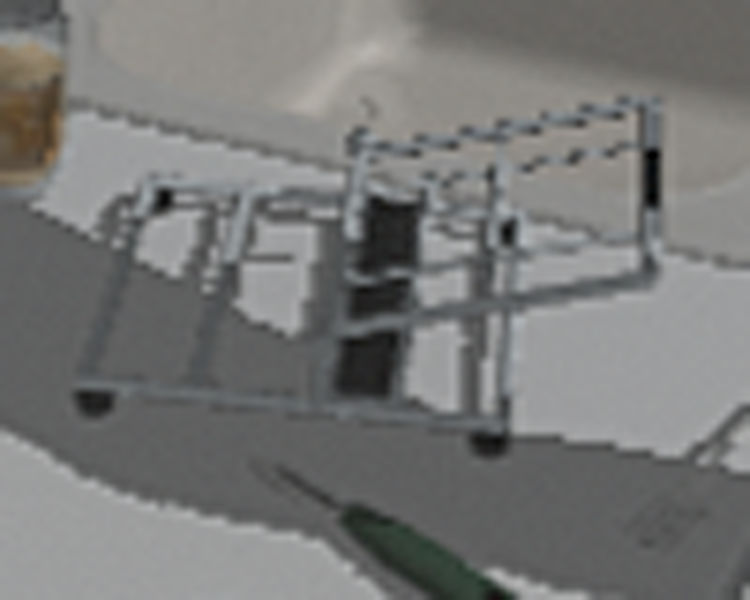

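The close-ups show the rail sleeve at top px (355.4, 242.0) col,row and side px (331.9, 164.0). The ledge is behind it and the hinge bar is above the ledge. Next I fit the stand pose to these.

Run:
```python
from h import *
from scipy.optimize import least_squares
np.set_printoptions(precision=4,suppress=True)
C={n:cam(n) for n in("top","side")}
T=lambda x,y:[150+y/5.4545,285+x/5.4545]
S=lambda x,y:[140+y/7.5,245+x/7.5]
print("sleeve",tri(C["top"],T(384,502),C["side"],S(652,180)), at_z(C["top"],T(384,502),.0585))
obs=[("top",T(384,502),(-.1496,0,.0585)),("side",S(652,180),(-.1496,0,.0585)),
("top",T(298,516),(-.1496,.044,.0585)),("top",T(455,477),(-.1496,-.044,.0585)),
("top",T(290,307),(-.0185,0,.020))]
def g(p,full=False):
    c,s=np.cos(p[2]),np.sin(p[2]);o=[]
    for n,rc,m in obs:
        w=[p[0]+c*m[0]-s*m[1],p[1]+s*m[0]+c*m[1],m[2]]
        o+=list(np.array(proj(C[n],w))-rc)
    return np.array(o)
p=least_squares(g,[.56,-.07,.2],loss="soft_l1").x
print(p,g(p).reshape(-1,2))
d=np.array([np.cos(p[2]),np.sin(p[2])])
for x in(-.1496,-.0185,.0513): print(x,p[:2]+x*d)
print("rear end in top crop",[(np.array(proj(C["top"],[*(p[:2]+.112*d+y*np.array([-d[1],d[0]])),.004]))-[150,285])*5.4545 for y in(.1,-.1)])
```

```text
sleeve (array([ 0.4384, -0.1005,  0.0906]), np.float64(0.0014784399310860297)) [ 0.4428 -0.1088  0.0585]
[ 0.5823 -0.0547  0.3617] [[ 0.1101 -0.3787]
 [ 6.6319 -1.7442]
 [ 1.8247  1.8096]
 [ 0.433   0.036 ]
 [-2.4708 -0.0015]]
-0.1496 [ 0.4424 -0.1076]
-0.0185 [ 0.565  -0.0612]
0.0513 [ 0.6303 -0.0365]
rear end in top crop [array([140.2835,  55.2479]), array([ 49.8974, 366.8465])]
```

The sleeve triangulates to z = 0.09, so the back may not be fully folded. I'll fit the hinge angle as well.

Run:
```python
from h import *
from scipy.optimize import least_squares
np.set_printoptions(precision=4,suppress=True)
C={n:cam(n) for n in("top","side")}
T=lambda x,y:[150+y/5.4545,285+x/5.4545]
S=lambda x,y:[140+y/7.5,245+x/7.5]
R="rail"
obs=[("top",T(384,502),(R,0)),("side",S(652,180),(R,0)),
("top",T(298,516),(R,.044)),("top",T(455,477),(R,-.044)),
("top",T(290,307),(-.0185,0,.020)),("side",S(375,300),(-.0185,0,.020)),
("top",T(65,147),(.105,.1,.006)),("top",T(386,78),(.105,-.1,.006)),("side",S(95,398),(.105,.1,.004)),("side",S(490,440),(-.082,.1,.004)),("top",T(147,452),(-.082,.1,.006))]
def g(p):
    c,s=np.cos(p[2]),np.sin(p[2]);o=[]
    for n,rc,m in obs:
        if m[0]==R: m=(-.15*np.cos(p[3]),m[1],.048+.15*np.sin(p[3]))
        o+=list(np.array(proj(C[n],[p[0]+c*m[0]-s*m[1],p[1]+s*m[0]+c*m[1],m[2]]))-rc)
    return np.array(o)
p=least_squares(g,[.56,-.07,.2,.2],loss="soft_l1").x
print(p,"\n",g(p).reshape(-1,2))
d=np.array([np.cos(p[2]),np.sin(p[2])])
for a in(p[3],.6,1.,1.4,1.75,1.92):
    q=p[:2]-.15*np.cos(a)*d; print(round(a,2),q,.048+.15*np.sin(a))
print("chan",p[:2]-.0185*d)
```

```text
[ 0.5757 -0.0544  0.2977  0.3138] 
 [[-0.271  -1.0424]
 [-0.5035 -0.6835]
 [ 0.6445  0.4311]
 [ 0.8412  0.0869]
 [-0.3567 -0.4823]
 [-2.0135  0.0597]
 [ 0.196   0.2069]
 [-0.1882 -0.2282]
 [-0.4373  0.0503]
 [-0.5316  0.011 ]
 [ 0.1789 -0.1499]]
0.31 [ 0.4393 -0.0963] 0.09430279719176762
0.6 [ 0.4574 -0.0908] 0.1326963710092553
1.0 [ 0.4982 -0.0782] 0.17422064772118445
1.4 [ 0.5513 -0.0619] 0.195817459498269
1.75 [ 0.6013 -0.0466] 0.19559789203109051
1.92 [ 0.6248 -0.0394] 0.18894682105279875
chan [ 0.558  -0.0599]
```

```bash
cat >> h.py <<'E'
from scipy.spatial.transform import Rotation as Ro
def go(*targets):
    o=robot.get_obs(); R=Ro.from_quat(o["tool_rot"]).as_matrix(); yaw=np.arctan2(R[1,0],R[0,0])
    print("t",round(o["time"],2),"pos",np.round(o["position"],4),"yaw",round(yaw,4),"F",np.round(o["ft_force"],1),"w",round(o["grip_width"],4),o["grip_force"])
    for t in targets:
        d=R.T@(np.array(t[:3])-o["position"]); tr=-(t[3]-yaw); tr=(tr+np.pi)%(2*np.pi)-np.pi
        print(np.round(np.r_[d/.3,tr/2/np.pi],4),"rows",round(max(np.linalg.norm(d)/.0417,abs(np.degrees(tr))/7.16),1))
E
python3 -m handwheel '[[0.65,-0.67,0,-0.25],[0.65,-0.67,0,-0.25],[0.65,-0.67,0,-0.25],[0.65,-0.67,0,-0.25],[0.65,-0.67,0,-0.25],[0.65,-0.67,0,-0.25],[0.65,-0.67,0,-0.25],[0.65,-0.67,0,-0.25],[0.65,-0.67,0,-0.25],[0.65,-0.67,0,-0.25],[0.65,-0.67,0,-0.25],[0.65,-0.67,0,-0.25],[0.65,-0.67,0,-0.25],[0.65,-0.67,0,-0.25]]' 60
python3 -c "
from h import *
go((.4393,-.0963,.20,1.868))"
```

```text
time: 2.82
position: [0.3109, -0.3482, 0.2307]
tool_rot: [0.594, 0.805, -0.0, 0.0]
ft_force: [0.7, 0.4, -0.9]
grip_width: 0.0525
grip_force: 0.0
t 2.82 pos [ 0.3109 -0.3482  0.2307] yaw 1.8698 F [ 0.7  0.4 -0.9] w 0.0525 0.0
[6.763e-01 6.562e-01 1.022e-01 3.000e-04] rows 6.8
```

```bash
python3 -m handwheel '[[0.676,0.656,0.1,0],[0.676,0.656,0.1,0],[0.676,0.656,0.1,0],[0.676,0.656,0.1,0],[0.676,0.656,0.1,0],[0.676,0.656,0.1,0],[0.676,0.656,0.1,0],[0.676,0.656,0.1,0],[0.676,0.656,0.1,0]]'
python3 - <<'E'
from h import *
go((.4393,-.0963,.083,1.868))
T=cam("top");s=cam("side")
a=cv2.resize(T["frame"][150:260,285:395],(400,400),interpolation=cv2.INTER_CUBIC)
b=cv2.resize(s["frame"][110:210,250:350],(400,400),interpolation=cv2.INTER_CUBIC)
cv2.imwrite("pics/a2.png",np.hstack([a,b])[:,:,::-1])
E
```

```text
time: 3.57
position: [0.4399, -0.0949, 0.2005]
tool_rot: [0.593, 0.805, -0.0, -0.0]
ft_force: [0.6, -0.1, 0.9]
grip_width: 0.0522
grip_force: 0.0
t 3.57 pos [ 0.4399 -0.0949  0.2005] yaw 1.8716 F [ 0.6 -0.1  0.9] w 0.0522 0.0
[-0.0039 -0.0032  0.3916  0.0006] rows 2.8
```

View pics/a2.png

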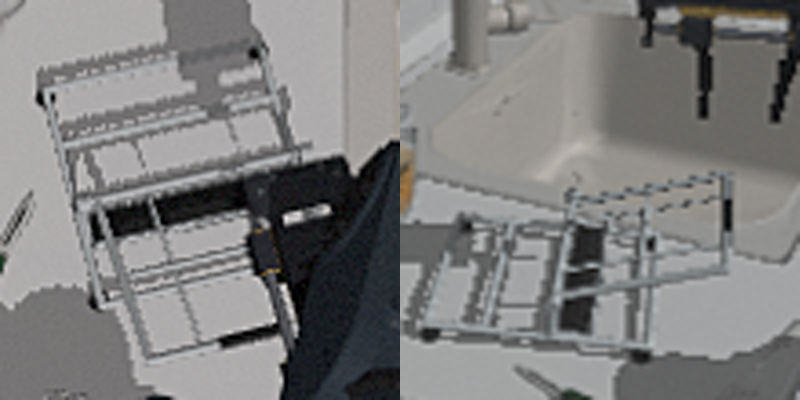

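The side view has the fingers at x about 703 and 778, either side of the sleeve at 728 below them. The alignment is plausible, so I go down and grip lightly.

```bash
python3 -m handwheel '[[0,0,0.13,0],[0,0,0.25,0],[0,0,0.33,0],[0,0,0.39,0],[0,0,0.39,0],[0,0,0.39,0]]'
python3 -m handwheel '[[0,0,0,0],[0,0,0,0],[0,0,0,0],[0,0,0,0],[0,0,0,0],[0,0,0,0],[0,0,0,0]]' 0 8
```

```text
time: 4.17
position: [0.4389, -0.0978, 0.0832]
tool_rot: [0.596, 0.803, -0.0, -0.001]
ft_force: [0.6, -0.5, -0.5]
grip_width: 0.0521
grip_force: 0.0
time: 4.75
position: [0.4394, -0.0964, 0.0838]
tool_rot: [0.594, 0.804, -0.0, 0.0]
ft_force: [-6.7, -4.7, 1.4]
grip_width: 0.0138
grip_force: 4.8
```

```bash
python3 -m handwheel '[[0,0,0,0],[0,0,0,0],[0,0,0,0]]'; python3 -m handwheel '[[0,-0.01,0,0],[0,-0.01,0,0],[0,-0.01,0,0]]'
```

```text
time: 5.0
position: [0.4381, -0.0965, 0.0835]
tool_rot: [0.594, 0.805, -0.001, -0.001]
ft_force: [-4.3, -3.7, 1.4]
grip_width: 0.0106
grip_force: 8.0
time: 5.25
position: [0.4375, -0.0974, 0.0835]
tool_rot: [0.595, 0.804, 0.0, 0.001]
ft_force: [2.8, 2.1, -2.1]
grip_width: 0.0103
grip_force: 8.0
```

```bash
python3 -m handwheel '[[0,0.015,-0.04,0],[0,0.037,-0.085,0],[0,0.063,-0.127,0],[0,0.093,-0.167,0],[0,0.127,-0.204,0],[0,0.165,-0.237,0],[0,0.205,-0.266,0],[0,0.249,-0.291,0],[0,0.294,-0.311,0],[0,0.342,-0.327,0],[0,0.39,-0.338,0],[0,0.44,-0.344,0],[0,0.44,-0.344,0]]'
python3 -c "
from h import *
go((.6,-.05,.19,1.868))"
```

```text
time: 6.33
position: [0.5648, -0.0578, 0.1878]
tool_rot: [0.594, 0.804, 0.001, 0.001]
ft_force: [0.1, 2.8, 9.2]
grip_width: 0.0104
grip_force: 8.0
t 6.33 pos [ 0.5648 -0.0578  0.1878] yaw 1.8694 F [0.1 2.8 9.2] w 0.0104 8.000737577676773
[-0.0097  0.1196 -0.0071  0.0002] rows 0.9
```

```bash
python3 -m handwheel '[[0,0.05,-0.005,0],[0,0.1,-0.002,0],[0,0.149,0.007,0],[0,0.178,0.015,0],[0,0.197,0.021,0],[0,0.197,0.021,0]]'; python3 -m handwheel '[[0,0.01,0.003,0],[0,0.01,0.003,0]]'; python3 -m handwheel '[[0,0.01,0.004,0],[0,0.01,0.004,0]]'
```

```text
time: 6.83
position: [0.6197, -0.041, 0.1797]
tool_rot: [0.594, 0.804, 0.0, -0.0]
ft_force: [1.8, 1.5, 1.0]
grip_width: 0.0109
grip_force: 8.0
time: 7.0
position: [0.6215, -0.0404, 0.1791]
tool_rot: [0.594, 0.804, -0.0, -0.001]
ft_force: [0.4, 0.2, -0.1]
grip_width: 0.0107
grip_force: 8.0
time: 7.17
position: [0.6231, -0.0399, 0.1783]
tool_rot: [0.594, 0.804, -0.002, -0.002]
ft_force: [-4.3, 0.0, 3.5]
grip_width: 0.0106
grip_force: 8.0
```

```bash
python3 -m handwheel '[[0,0.008,0.003,0],[0,0.008,0.003,0]]'; python3 -m handwheel '[[0,0.008,0.003,0],[0,0.008,0.003,0]]';  python3 -m handwheel '[[0,0,0,0],[0,0,0,0],[0,0,0,0]]' 60; python3 -m handwheel '[[0,0,-0.1,0],[0,0,-0.2,0],[0,0,-0.2,0],[0,0,-0.2,0]]'
python3 - <<'E'
from h import *
np.set_printoptions(precision=4,suppress=True)
T=cam("top");s=cam("side")
a=cv2.resize(T["frame"][150:260,285:395],(400,400),interpolation=cv2.INTER_CUBIC)
b=cv2.resize(s["frame"][90:210,230:350],(400,400),interpolation=cv2.INTER_CUBIC)
cv2.imwrite("pics/a3.png",np.hstack([a,b])[:,:,::-1])
E
```

```text
time: 7.33
position: [0.6232, -0.0399, 0.1776]
tool_rot: [0.594, 0.804, -0.004, -0.003]
ft_force: [-9.7, -2.4, 7.8]
grip_width: 0.0106
grip_force: 8.0
time: 7.5
position: [0.6249, -0.0394, 0.177]
tool_rot: [0.594, 0.804, -0.004, -0.004]
ft_force: [-11.3, -4.3, 9.2]
grip_width: 0.0104
grip_force: 8.1
time: 7.75
position: [0.6289, -0.0385, 0.1766]
tool_rot: [0.595, 0.804, -0.0, -0.0]
ft_force: [-0.7, -0.1, -0.2]
grip_width: 0.0234
grip_force: 0.0
time: 8.08
position: [0.6317, -0.0385, 0.2389]
tool_rot: [0.594, 0.804, 0.001, 0.003]
ft_force: [0.2, 0.4, 0.4]
grip_width: 0.0481
grip_force: 0.0
```

View pics/a3.png

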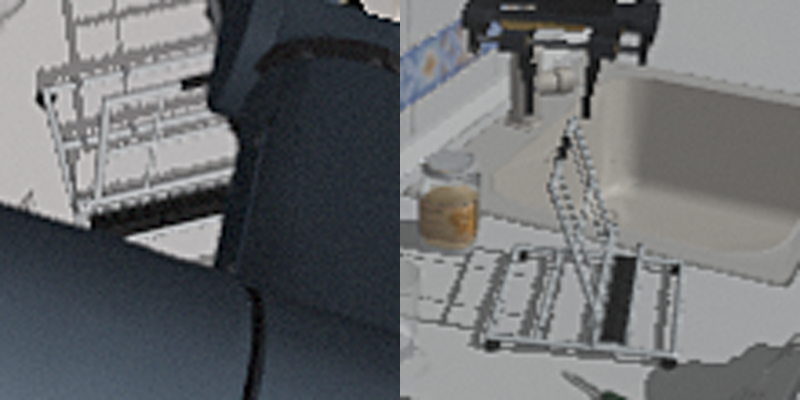

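The back is up at its stop, with the sleeve at about (563,150) in the side crop and the fingers clear above it. Next is the board.

```bash
python3 -c "
from h import *
go((.5775,.285,.2,.199))"
```

```text
t 8.18 pos [ 0.6295 -0.038   0.236 ] yaw 1.8685 F [-0.4 -0.4 -0.4] w 0.0508 0.0
[1.0802 0.1503 0.1201 0.2657] rows 13.4
```

```bash
python3 -m handwheel '[[0.08,0,0,0.02],[0.2,0.02,0,0.04],[0.3,0.04,0,0.06],[0.4,0.06,0,0.08],[0.5,0.08,0,0.1],[0.6,0.1,0.03,0.12],[0.7,0.12,0.06,0.14],[0.8,0.14,0.09,0.16],[0.9,0.15,0.12,0.18],[1,0.15,0.12,0.2],[1,0.15,0.12,0.22],[1,0.15,0.12,0.24],[1,0.15,0.12,0.26],[1,0.15,0.12,0.266],[1,0.15,0.12,0.266]]' 75
python3 - <<'E'
from h import *
np.set_printoptions(precision=4,suppress=True)
go((.5775,.285,.05,.199),(.5775,.285,.011,.199))
T=cam("top")
s=cam("side")
# stand after raising: sleeve at stop?
from scipy.optimize import brentq
a=cv2.resize(s["frame"][200:270,220:330],(440,280),interpolation=cv2.INTER_CUBIC)
b=cv2.resize(T["frame"][150:270,200:400],(800,480),interpolation=cv2.INTER_CUBIC)
cv2.imwrite("pics/a4.png",b[:,:,::-1])
m=[r for r in vision.outline_of("side","paddle_board")]
for r in m[:1]:
    ys,xs=np.nonzero(r["mask"]); i=xs.argmin(); print(r["conf"],"tip",at_z(s,[ys[xs<xs.min()+2].mean(),xs.min()],.012))
p=np.array([.4452,.2583]);d=np.array([np.cos(.199),np.sin(.199)]);print("pred tip",p+.19*d)
for n,l in(("top","stand_rail"),("side","stand_rail")): print(n,[(r["point"],r["conf"]) for r in vision.look_for(n,l)[:2]])
E
```

```text
time: 9.43
position: [0.5836, 0.2619, 0.1986]
tool_rot: [0.995, 0.098, -0.002, 0.0]
ft_force: [-0.6, -0.6, 0.2]
grip_width: 0.0654
grip_force: 0.0
t 9.43 pos [0.5836 0.2619 0.1986] yaw 0.1969 F [-0.6 -0.6  0.2] w 0.0654 0.0
[-0.0034 -0.0796  0.4955 -0.0003] rows 3.6
[-0.003  -0.0796  0.6255 -0.0003] rows 4.5
0.87 tip [0.6258 0.3072 0.012 ]
pred tip [0.6315 0.2959]
top [([171.7, 345.5], 0.91)]
side [([154.9, 283.3], 0.58)]
```

View pics/a4.png

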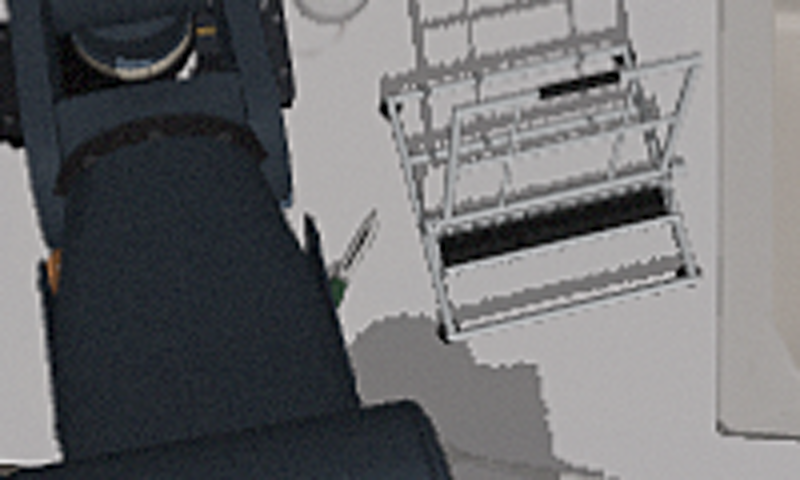

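The top view shows the stand with its back up: sleeve at crop (580,85), ledge centre (555,224), and feet at (385,108), (622,62), (445,335) and (688,270). I refit the stand from these and go down on the handle.

```bash
python3 -m handwheel '[[0,-0.04,0.1,0],[0,-0.085,0.22,0],[0,-0.085,0.34,0],[0,-0.085,0.45,0],[0,-0.085,0.54,0],[0,-0.085,0.6,0],[0,-0.085,0.622,0],[0,-0.085,0.622,0]]' 80
python3 - <<'E'
from h import *
from scipy.optimize import least_squares
np.set_printoptions(precision=4,suppress=True)
go((.5775,.287,.011,.199))
C={"top":cam("top")}
T=lambda x,y:[150+y/4,200+x/4]
rx,rz=.0513,.189
obs=[("top",T(580,85),(rx,0,rz)),("top",T(577,84),(rx,0,rz)),("top",T(555,224),(-.0185,0,.020)),
("top",T(385,107),(.105,.1,.006)),("top",T(624,62),(.105,-.1,.006)),("top",T(445,335),(-.082,.1,.006)),("top",T(688,270),(-.082,-.1,.006))]
def g(p):
    c,s=np.cos(p[2]),np.sin(p[2]);o=[]
    for n,rc,m in obs:
        o+=list(np.array(proj(C[n],[p[0]+c*m[0]-s*m[1],p[1]+s*m[0]+c*m[1],m[2]]))-rc)
    return np.array(o)
p=least_squares(g,[.58,-.05,.3],loss="soft_l1").x
print(p,"\n",g(p).reshape(-1,2))
d=np.array([np.cos(p[2]),np.sin(p[2])])
print("chan",p[:2]-.0185*d,"rail",p[:2]+rx*d)
E
```

```text
time: 10.35
position: [0.5784, 0.2864, 0.0119]
tool_rot: [0.995, 0.099, -0.002, 0.0]
ft_force: [0.4, -0.5, -0.4]
grip_width: 0.0696
grip_force: 0.0
t 10.35 pos [0.5784 0.2864 0.0119] yaw 0.1974 F [ 0.4 -0.5 -0.4] w 0.0696 0.0
[-0.0024 -0.0026  0.0031 -0.0003] rows 0.0
[ 0.5749 -0.0553  0.2956] 
 [[-0.2741 -0.6467]
 [-0.0241  0.1033]
 [ 0.1861 -0.8137]
 [ 0.5665  1.1781]
 [-1.0997 -0.1228]
 [-0.4961  0.7422]
 [ 1.5986 -0.1019]]
chan [ 0.5572 -0.0607] rail [ 0.624  -0.0404]
```

```bash
python3 -m handwheel '[[0,0,0,0],[0,0,0,0],[0,0,0,0],[0,0,0,0],[0,0,0,0],[0,0,0,0],[0,0,0,0],[0,0,0,0]]' 0 7; python3 -m handwheel '[[0,0,0,0],[0,0,0,0],[0,0,0,0]]'
```

```text
time: 11.07
position: [0.5798, 0.287, 0.0143]
tool_rot: [0.995, 0.098, 0.0, -0.0]
ft_force: [-0.2, -0.6, 2.6]
grip_width: 0.0338
grip_force: 7.0
time: 11.32
position: [0.5798, 0.287, 0.0143]
tool_rot: [0.995, 0.098, 0.0, -0.0]
ft_force: [-0.6, 0.9, 4.6]
grip_width: 0.0336
grip_force: 7.0
```

```bash
python3 -m handwheel '[[-0.003,0,-0.064,0],[-0.011,0,-0.127,0],[-0.025,0,-0.19,0],[-0.044,0,-0.251,0],[-0.069,0,-0.31,0],[-0.098,0,-0.367,0],[-0.133,0,-0.42,0],[-0.172,0,-0.471,0],[-0.215,0,-0.518,0],[-0.262,0,-0.562,0],[-0.313,0,-0.6,0],[-0.367,0,-0.635,0],[-0.423,0,-0.664,0],[-0.482,0,-0.689,0],[-0.543,0,-0.708,0],[-0.606,0,-0.722,0],[-0.669,0,-0.73,0],[-0.669,0,-0.73,0]]'; python3 -m handwheel '[[0,0,-0.05,0],[0,0,-0.12,0],[0,0,-0.2,0],[0,0,-0.26,0],[0,0,-0.26,0],[0,0,-0.26,0],[0,0,-0.26,0]]'
python3 - <<'E'
from h import *
go((.5572,-.0607,.28,.2956))
s=cam("side");T=cam("top")
b=cv2.resize(s["frame"][40:290,200:420],(528,600),interpolation=cv2.INTER_CUBIC)
cv2.imwrite("pics/a5.png",b[:,:,::-1])
E
```

```text
time: 12.82
position: [0.3784, 0.2466, 0.2327]
tool_rot: [0.995, 0.099, -0.002, 0.0]
ft_force: [-0.7, -0.9, -3.3]
grip_width: 0.0341
grip_force: 7.0
time: 13.4
position: [0.3821, 0.2472, 0.3093]
tool_rot: [0.995, 0.098, -0.002, 0.0]
ft_force: [0.0, 0.3, -3.5]
grip_width: 0.0341
grip_force: 7.0
t 13.4 pos [0.3821 0.2472 0.3093] yaw 0.1971 F [ 0.   0.3 -3.5] w 0.0341 6.999922181130387
[ 0.3718  1.1207  0.0971 -0.0157] rows 8.5
```

View pics/a5.png

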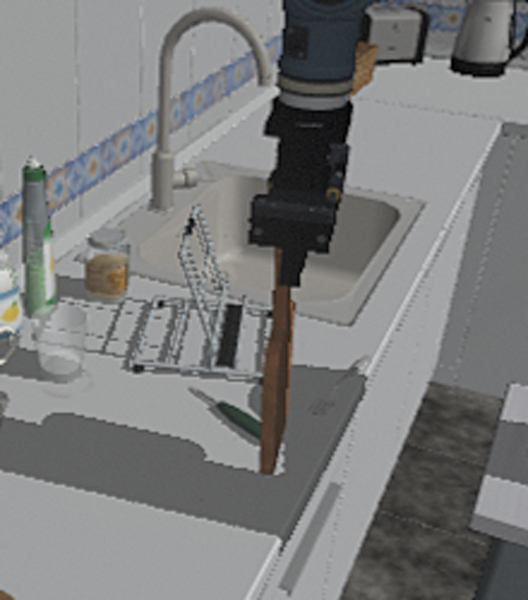

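The side view shows the board hanging nearly plumb from the gripper, foot at crop (270,470). I carry it slowly to in front of the stand.

```bash
python3 -c "
from h import *
go((.4984,-.0786,.309,.2956))"
python3 -m handwheel '[[0.01,0.04,0,0],[0.03,0.1,0,0],[0.04,0.17,0,0],[0.05,0.25,0,0],[0.06,0.33,0,0],[0.07,0.41,0,0],[0.08,0.49,0,0],[0.09,0.57,0,0],[0.1,0.65,0,0],[0.11,0.73,0,0],[0.12,0.81,0,0],[0.13,0.88,0,-0.003],[0.14,0.94,0,-0.008],[0.15,0.98,0,-0.0155],[0.16,1,0,-0.0155],[0.16,1,0,-0.0155]]'
python3 -c "
from h import *
go((.4984,-.0786,.309,.2956))"
```

```text
t 13.5 pos [0.3818 0.2471 0.3091] yaw 0.1971 F [-0.4  0.4 -3.3] w 0.034 6.9999437051592395
[ 1.6840e-01  1.1409e+00  2.0000e-04 -1.5700e-02] rows 8.3
time: 14.83
position: [0.4893, -0.0383, 0.3098]
tool_rot: [0.989, 0.145, -0.001, -0.0]
ft_force: [0.6, 0.4, -3.5]
grip_width: 0.0341
grip_force: 7.0
t 14.83 pos [ 0.4893 -0.0383  0.3098] yaw 0.2917 F [ 0.6  0.4 -3.5] w 0.0341 6.997764631232712
[-0.0095  0.1375  0.0026 -0.0006] rows 1.0
```

```bash
python3 -m handwheel '[[-0.009,0.06,0,0],[-0.009,0.12,0,0],[-0.009,0.137,0,0],[-0.009,0.137,0,0],[-0.009,0.137,0,0],[-0.009,0.137,0,0]]'
cat >> h.py <<'E'
def tilt(save_as=None):
    """board tilt phi in grip (positive: foot toward -x' i.e. leaning back) by mask IoU, in side camera"""
    c=cam("side"); r=vision.outline_of("side","paddle_board")
    o=robot.get_obs(); R=Ro.from_quat(o["tool_rot"]).as_matrix(); ty=R[:,1]; tx=np.array([-ty[1],ty[0],0]);
    if tx@[1,0,0]<0: tx=-tx
    by=np.cross([0,0,1],tx); piv=o["position"]-[0,0,.006]
    m=r[0]["mask"]; best=[]
    for ph in np.radians(np.arange(-25,35.1,.5)):
        bx=np.array([0,0,1])*np.cos(ph)+tx*np.sin(ph); bz=np.cross(bx,by)
        I=np.zeros(m.shape,np.uint8)
        for x0,x1,w in((-.085,.085,.07),(.085,.12,.017)):
            V=np.array([piv+bx*(x-.1377)+by*y+bz*z for x in(x0,x1) for y in(-w,w) for z in(-.008,.008)])
            q=np.array([proj(c,v)[::-1] for v in V]); cv2.fillConvexPoly(I,cv2.convexHull(np.round(q).astype(np.int32)),1)
        best.append(((I&m).sum()/(I|m).sum(),ph,(piv-bx*.2227)))
    b=max(best,key=lambda t:t[0]); print("conf",r[0]["conf"],"IoU",round(b[0],3),"tilt deg",np.degrees(b[1]),"foot",np.round(b[2],4))
    if save_as:
        f=c["frame"].copy(); k,_=cv2.findContours(m.astype(np.uint8),0,1); cv2.drawContours(f,k,-1,(0,255,0),1)
        cv2.imwrite("pics/"+save_as+".png",cv2.resize(f[60:260,220:380],(480,600),interpolation=cv2.INTER_CUBIC)[:,:,::-1])
    return b
E
python3 -c "
from h import *
go((.5572,-.0607,.309,.2956))
tilt('a6')"
```

```text
time: 15.33
position: [0.4973, -0.076, 0.3106]
tool_rot: [0.989, 0.147, -0.001, -0.001]
ft_force: [0.2, 0.2, -2.9]
grip_width: 0.0339
grip_force: 7.0
t 15.33 pos [ 0.4973 -0.076   0.3106] yaw 0.2952 F [ 0.2  0.2 -2.9] w 0.0339 6.989308980537032
[ 2.058e-01  9.400e-03  5.200e-03 -1.000e-04] rows 1.5
conf 0.9 IoU 0.553 tilt deg -2.0 foot [ 0.505  -0.0739  0.0823]
```

View pics/a6.png

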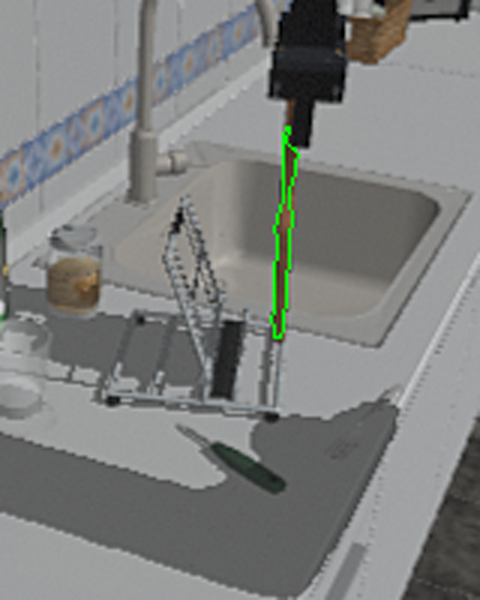

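The board hangs edge-on in the side view, with the near foot corner at crop (278,338), full px col 312.7, row 172.7. I check the tilt against that corner.

Run:
```python
from h import *
np.set_printoptions(precision=1,suppress=True)
o=robot.get_obs();c=cam("side");r=vision.outline_of("side","paddle_board");m=r[0]["mask"]
tx=np.array([np.cos(.295),np.sin(.295),0]);by=np.cross([0,0,1],tx);piv=o["position"]-[0,0,.006]
for z in(.09,.14,.2,.25): pass
for row in(170,165,150,135,120): 
    x=np.nonzero(m[row])[0]; print(row,x.min() if len(x) else 0,x.max() if len(x) else 0,x.mean() if len(x) else 0)
for ph in(-5,-2,0,2,5):
    a=np.radians(ph);bx=np.array([0,0,1])*np.cos(a)+tx*np.sin(a);bz=np.cross(bx,by)
    print(ph,[np.array(proj(c,piv+bx*(x-.1377)+by*y+bz*z)) for x,y,z in((-.085,.07,.008),(-.085,.07,-.008),(-.085,-.07,.008),(-.085,-.07,-.008),(.08,.07,0),(.1,.017,0))])
```

```text
170 310 314 312.0
165 310 314 312.0
150 311 316 313.5
135 312 317 314.5
120 314 317 315.5
-5 [array([174.5, 309.2]), array([173.7, 304.6]), array([156. , 311.4]), array([155.2, 307.2]), array([130.1, 315.8]), array([118. , 317.7])]
-2 [array([174.9, 312.6]), array([174.3, 307.9]), array([156.3, 314.5]), array([155.8, 310.3]), array([130.2, 316.7]), array([118.1, 318.3])]
0 [array([175.1, 314.9]), array([174.6, 310.2]), array([156.5, 316.6]), array([156.1, 312.3]), array([130.3, 317.4]), array([118.1, 318.7])]
2 [array([175.2, 317.1]), array([174.9, 312.5]), array([156.6, 318.7]), array([156.3, 314.4]), array([130.3, 318. ]), array([118.2, 319.1])]
5 [array([175.3, 320.6]), array([175.1, 315.9]), array([156.6, 321.9]), array([156.5, 317.5]), array([130.3, 319. ]), array([118.2, 319.7])]
```

```bash
python3 -m handwheel '[[0.03,0.002,0,0],[0.07,0.004,0,0],[0.11,0.006,0.01,0],[0.15,0.008,0.02,0],[0.18,0.009,0.03,0],[0.2,0.009,0.04,0],[0.206,0.009,0.05,0],[0.206,0.009,0.055,0],[0.206,0.009,0.055,0],[0.206,0.009,0.055,0],[0.206,0.009,0.055,0],[0.206,0.009,0.055,0]]'
python3 - <<'E'
from h import *
np.set_printoptions(precision=1,suppress=True)
go((.5572,-.0607,.27,.2956))
o=robot.get_obs();c=cam("side");r=vision.outline_of("side","paddle_board");m=r[0]["mask"]
tx=np.array([np.cos(.295),np.sin(.295),0]);by=np.cross([0,0,1],tx);piv=o["position"]-[0,0,.006]
ys=np.nonzero(m.any(1))[0];print(r[0]["conf"],ys.min(),ys.max())
for row in range(ys.min(),ys.max()+1,5): 
    x=np.nonzero(m[row])[0]; print(row,x.min(),x.max())
for ph in(-2,0,2,5):
    a=np.radians(ph);bx=np.array([0,0,1])*np.cos(a)+tx*np.sin(a);bz=np.cross(bx,by)
    print(ph,[np.array(proj(c,piv+bx*(x-.1377)+by*y+bz*z)) for x,y,z in((-.085,.07,.008),(-.085,.07,-.008),(.08,.07,0),(.1,.017,0))])
cv2.imwrite("pics/a7.png",cv2.resize(c["frame"][80:220,240:352],(640,800)[::1],interpolation=cv2.INTER_CUBIC)[200:,:,::-1])
E
```

```text
time: 16.53
position: [0.5577, -0.0621, 0.2948]
tool_rot: [0.989, 0.147, 0.0, 0.0]
ft_force: [1.0, -0.1, -2.4]
grip_width: 0.034
grip_force: 7.0
t 16.53 pos [ 0.6 -0.1  0.3] yaw 0.2944 F [ 1.  -0.1 -2.4] w 0.034 6.999561472912319
[-0.  -0.   0.1 -0. ] rows 0.6
0.89 98 175
98 296 296Traceback (most recent call last):
  File "<stdin>", line 8, in <module>
    return umr_minimum(a, axis, None, out, keepdims, initial, where)
ValueError: zero-size array to reduction operation minimum which has no identity
```

Run:
```python
from h import *
np.set_printoptions(precision=1,suppress=True)
o=robot.get_obs();c=cam("side");r=vision.outline_of("side","paddle_board");m=r[0]["mask"].astype(np.uint8)
n,l,st,_=cv2.connectedComponentsWithStats(m);m=l==1+st[1:,4].argmax()
tx=np.array([np.cos(.295),np.sin(.295),0]);by=np.cross([0,0,1],tx);piv=o["position"]-[0,0,.006]
ys=np.nonzero(m.any(1))[0];print(r[0]["conf"],ys.min(),ys.max())
for row in range(ys.max(),ys.min(),-5): 
    x=np.nonzero(m[row])[0]; print(row,x.min(),x.max(),end="; ")
print()
for ph in(-2,0,2,5):
    a=np.radians(ph);bx=np.array([0,0,1])*np.cos(a)+tx*np.sin(a);bz=np.cross(bx,by)
    print(ph,[np.array(proj(c,piv+bx*(x-.1377)+by*y+bz*z)) for x,y,z in((-.085,.07,.008),(-.085,.07,-.008),(.08,.07,0),(.1,.017,0))])
```

```text
0.63 106 174
174 295 297; 169 294 299; 164 294 299; 159 294 300; 154 294 300; 149 294 300; 144 294 300; 139 294 300; 134 294 300; 129 295 300; 124 295 300; 119 295 299; 114 295 299; 109 295 296; 
-2 [array([176.6, 294.5]), array([176. , 289.9]), array([132.8, 297.2]), array([120.8, 299.2])]
0 [array([176.7, 296.7]), array([176.3, 292.1]), array([132.8, 297.8]), array([120.8, 299.6])]
2 [array([176.9, 298.9]), array([176.5, 294.4]), array([132.9, 298.4]), array([120.9, 300. ])]
5 [array([176.9, 302.3]), array([176.8, 297.7]), array([132.9, 299.3]), array([120.9, 300.6])]
```

```bash
python3 -m handwheel '[[0.01,0,0,0],[0.02,0,0,0],[0.02,0,0,0],[0.02,0,0.02,0],[0.02,0,0.04,0],[0.02,0,0.055,0],[0.02,0,0.06,0],[0.02,0,0.06,0]]'; python3 -m handwheel '[[0,0,0.015,0],[0,0,0.03,0],[0,0,0.03,0]]';python3 -m handwheel '[[0,0,0.015,0],[0,0,0.025,0],[0,0,0.025,0]]'
```

```text
time: 17.4
position: [0.5631, -0.0601, 0.2754]
tool_rot: [0.989, 0.147, -0.001, -0.0]
ft_force: [-0.4, -0.2, -2.4]
grip_width: 0.0342
grip_force: 7.0
time: 17.65
position: [0.5631, -0.0601, 0.2665]
tool_rot: [0.989, 0.147, -0.001, -0.0]
ft_force: [-0.4, -0.1, -3.2]
grip_width: 0.034
grip_force: 7.0
time: 17.9
position: [0.5632, -0.0601, 0.2591]
tool_rot: [0.989, 0.147, -0.001, -0.0]
ft_force: [0.3, -0.1, -3.2]
grip_width: 0.0342
grip_force: 7.0
```

```bash
python3 -m handwheel '[[0,0,0.012,0],[0,0,0.022,0],[0,0,0.022,0]]';python3 -m handwheel '[[0,0,0.007,0],[0,0,0.013,0],[0,0,0.013,0]]';python3 -m handwheel '[[0,0,0.005,0],[0,0,0.007,0],[0,0,0.007,0]]'
```

```text
time: 18.15
position: [0.5645, -0.0604, 0.254]
tool_rot: [0.989, 0.147, 0.001, 0.0]
ft_force: [-0.2, 0.4, 1.3]
grip_width: 0.0338
grip_force: 7.0
time: 18.4
position: [0.5656, -0.0604, 0.2518]
tool_rot: [0.989, 0.147, 0.003, 0.001]
ft_force: [-0.6, 1.0, 6.7]
grip_width: 0.0337
grip_force: 7.0
time: 18.65
position: [0.5658, -0.0603, 0.2501]
tool_rot: [0.989, 0.147, 0.003, 0.001]
ft_force: [-0.2, 1.7, 8.2]
grip_width: 0.0342
grip_force: 7.0
```

The foot is on the ledge: contact came at the expected height. Now I lean the board back along an arc.

```bash
python3 -m handwheel '[[0,0,-0.005,0],[0.015,0,-0.006,0],[0.03,0,-0.005,0],[0.045,0,-0.004,0],[0.06,0,-0.002,0],[0.075,0,0,0],[0.09,0,0.002,0],[0.1,0,0.004,0],[0.1,0,0.004,0]]'; python3 -m handwheel '[[0.015,0,0.004,0],[0.03,0,0.009,0],[0.045,0,0.014,0],[0.055,0,0.018,0],[0.055,0,0.018,0]]'
python3 -c "
from h import *
go((.62,-.04,.24,.2956))
b=tilt()"
```

```text
time: 19.4
position: [0.5941, -0.0514, 0.2465]
tool_rot: [0.989, 0.147, 0.001, 0.0]
ft_force: [0.7, 0.7, 5.3]
grip_width: 0.0337
grip_force: 7.0
time: 19.82
position: [0.6106, -0.0465, 0.2415]
tool_rot: [0.989, 0.147, 0.002, 0.0]
ft_force: [0.8, 0.9, 6.4]
grip_width: 0.0338
grip_force: 7.0
t 19.82 pos [ 0.6106 -0.0465  0.2415] yaw 0.2948 F [0.8 0.9 6.4] w 0.0338 6.999356710439315
[ 0.0363 -0.0116  0.005  -0.0001] rows 0.3
conf 0.71 IoU 0.755 tilt deg 12.5 foot [ 0.5642 -0.0605  0.0182]
```

```bash
python3 -m handwheel '[[0.012,0,0,0],[0.024,0,0.003,0],[0.03,0,0.005,0],[0.03,0,0.005,0]]'; python3 -m handwheel '[[0.012,0,0.003,0],[0.012,0,0.003,0]]'; python3 -m handwheel '[[0.01,0,0.003,0],[0.01,0,0.003,0]]'
python3 -c "
from h import *
b=tilt()"
```

```text
time: 20.25
position: [0.6177, -0.044, 0.239]
tool_rot: [0.989, 0.147, 0.0, 0.0]
ft_force: [1.4, -0.4, 4.8]
grip_width: 0.034
grip_force: 7.0
time: 20.42
position: [0.6191, -0.0432, 0.2376]
tool_rot: [0.989, 0.147, -0.002, -0.0]
ft_force: [-2.0, -0.5, 3.7]
grip_width: 0.0338
grip_force: 7.0
time: 20.58
position: [0.6208, -0.0426, 0.2366]
tool_rot: [0.989, 0.147, -0.003, -0.0]
ft_force: [-4.8, -2.4, 3.5]
grip_width: 0.0338
grip_force: 7.0
conf 0.81 IoU 0.805 tilt deg 17.5 foot [ 0.5567 -0.0621  0.0182]
```

```bash
python3 -m handwheel '[[0,0,0,0],[0,0,0,0],[0,0,0,0],[0,0,0,0],[0,0,0,0],[0,0,0,0]]' 70; python3 -m handwheel '[[0,0,-0.03,0],[0,0,-0.1,0],[0,0,-0.2,0],[0,0,-0.32,0],[0,0,-0.42,0],[0,0,-0.42,0],[0,0,-0.42,0]]'
python3 - <<'E'
from h import *
o=robot.get_obs(); print(o["position"],o["ft_force"])
c=cam("side");t=cam("top")
a=cv2.resize(c["frame"][80:220,230:350],(514,600),interpolation=cv2.INTER_CUBIC)
b=cv2.resize(t["frame"][150:260,320:385],(286,484),interpolation=cv2.INTER_CUBIC)
b=cv2.copyMakeBorder(b,0,116,0,0,cv2.BORDER_CONSTANT)
cv2.imwrite("pics/a8.png",np.hstack([a,b])[:,:,::-1])
E
```

```text
time: 21.18
position: [0.6232, -0.0421, 0.2373]
tool_rot: [0.989, 0.147, 0.0, -0.0]
ft_force: [-0.3, 0.0, -0.8]
grip_width: 0.0595
grip_force: 0.0
time: 21.77
position: [0.6243, -0.0424, 0.3669]
tool_rot: [0.989, 0.147, 0.003, 0.001]
ft_force: [0.8, -0.0, -0.1]
grip_width: 0.0607
grip_force: 0.0
[ 0.62426583 -0.04238532  0.36685819] [ 0.75358482 -0.00855419 -0.07604378]
```

View pics/a8.png

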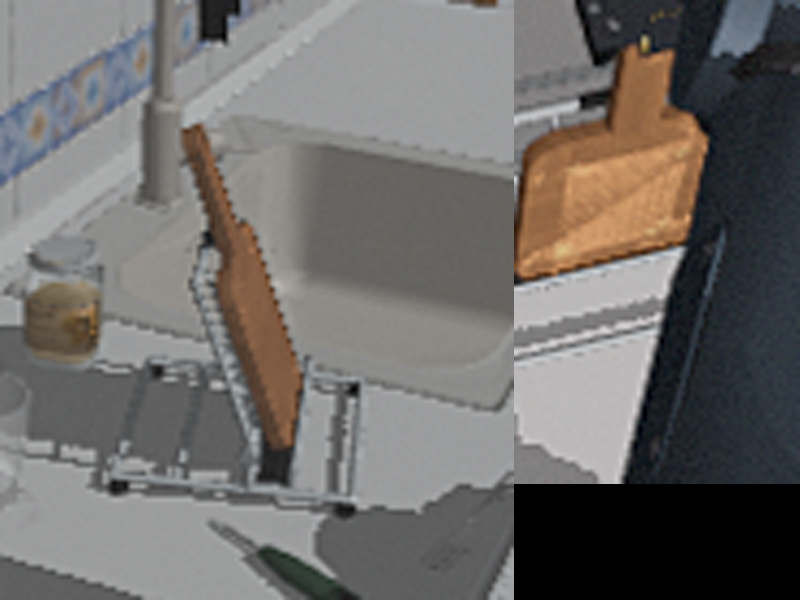

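The picture shows the board standing free. Its foot is on the black ledge near (280,450), its handle leans on the rail near (210,240), and the gripper is clear above. I hand it in.

```bash
python3 -c "
from h import *
print(job.hand_in())"
```

```text
the job is handed in; nothing more can be done
None
```

The stand's back is up at its stop and the board leans on it, handle up, released and clear of the gripper; I measured about 17.5° of lean, with the foot about 2 mm off the stand's middle. The job is handed in, but the hand-in returned no verdict.

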